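# Close and clamp the mould press

### The job

Close the mould press: set the lid down on the mould so that its two holes drop over the two pins and it lies flat, then push the yellow tab to slide the forked tongue fully home over the lid's edge. Then turn the bar knob clockwise (seen from above) until it bites, which is when the turning gets suddenly much stiffer, give it an eighth of a turn more and leave it so, without knocking over or shifting the spice jar, peeler and tape roll.

Things in the scene. Friction and masses are not known exactly. Their poses are not given: they have to be found in the camera images.
- press: Fixed mould press. Wooden board 104 x 235 mm, long side along y; open steel mould 92 x 140 mm on its +y half; grey clamp block 72 x 66 mm, 85 mm high, on its -y half. Origin on the worktop, z up. Two 8 mm brass pins stand on the mould's rim at (x, y) = (0, 3) and (0, 117) mm, from height 44 mm to tapered tips at 62 mm.
- seat (a point): Centre of the mould's rim, midway between the two pins, at height 44 mm: the lid's origin belongs here, with the lid's y along the press's y, either way round. Carry the lid round the front of the fixed blue bag sealer that stands further back between lid and press: its raised arm reaches about 0.27 m high.
- lid: Loose aluminium lid, plate 92 x 140 x 6 mm (y long), about 250 g, with two through holes of 11 mm at y = +57 and -57 mm (x = 0). On top a wooden grip rib 12 mm wide in x, 60 mm long in y, up to 35 mm above the underside. Origin at the centre of the underside; it starts flat on the worktop.
- tongue (a joint): How far the forked steel tongue is pushed in towards the mould (press +y): 0 to 0.032 m; it is home at its end stop, 0.032, its fork 20 mm over the lid's edge on either side of a pin. Underside at height 51.5 mm, 1.5 mm above a seated lid. Starts withdrawn (0 to 8 mm); slides against about 2.5 N and stays where it is left.
- push_tab (a point): Point on the outer face (towards the press's -y) of the tongue's upright yellow tab, 12 mm below the tab's top; the tab is 44 mm wide, 8 mm thick, from height 51 to 91 mm. Push it towards the press's +y; the clamp block's back face is at y = -0.0955 m.
- knob: Bar knob on top of the clamp block; origin on its vertical axis at press (0, -62.5) mm, height 95 mm; x along the bar to its red end. Clockwise from above tightens. It takes about 0.05 N m until the screw bites, somewhere from 40 to 105 degrees after the start, and about 0.35 N m from there on. It stays where it is left.
- bar_tip (a point): Centre of the red end of the knob's bar, 48 mm from the axis. The straight bar is 104 mm long (52 mm each side of the axis; other end grey), 14 mm wide, from height 106 to 124 mm: it can be gripped across its middle or pushed sideways near an end. Below it is a round skirt 42 mm wide.
- ring_mark (a point): White dot, 29 mm from the knob's axis, on the black slip ring (64 mm wide, top at height 95 mm) under the knob. The ring stands still until the knob bites, then is carried round with it: the angle the dot has moved about the axis is the extra turn. It does not come back with the knob. The plate below has a tick every 45 degrees.
- spice_jar: Spice jar with a green lid, 46 mm wide, 106 mm high, a bystander; origin at its underside.
- peeler: Peeler with a yellow handle lying flat, 170 x 25 x 18 mm, a bystander; origin at its underside.
- tape_roll: Roll of tan masking tape lying flat, 98 mm wide, 25 mm high, a bystander; origin at its underside.

How it is judged:
By the outcome, as a careful person would: the job done as asked, in the order asked, and still so for the second after the job is handed in, with the robot touching nothing.
It also fails if it takes over 72 s, if anything falls off the work surface, if the arm or the gripper's body presses on something with over 40 N, if the wrist force passes 120 N, or if a joint passes its speed limit or range.

### The arm

A 7-joint arm with a two-finger parallel gripper is mounted at the origin on a cart in front of the work surface, level with it; the furniture and walls round the work are solid. World frame = base frame: x ahead of the robot, y to its left, z up, the work surface at z = 0. Lengths are in m, angles in rad, forces in N, time in s.
With the tool pointing down it reaches from about 0.4 to 0.85 m from the base axis. Payload 4.4 kg.
Tool frame: the origin (TCP) lies on the centre line of the jaws, within the pads' length; the fingertips stand 17 mm ahead of it and the grasp point (between the pads) lies 2 mm behind it; x points along the fingers, y is the direction in which the jaws open and shut, and the axes are right-handed (so a half turn about x gives the same grasp; the last joint's range is limited). The gripper opens to 94 mm and grips with 3 to 60 N. Pads are 16 mm wide; open, the fingers measure 119 mm over their backs; the gripper's body (75 mm by 177 mm) begins 78 mm behind the grasp point.
Start: joints at [1.169, 0.628, 0.038, 1.517, -0.027, 0.996, -0.02], TCP at [0.214, -0.614, 0.222] pointing down, gripper open.
Joint ranges: [-3.06, 3.06], [-0.37, 2.12], [-1.25, 1.32], [0.18, 2.47], [-1.1, 4.24], [0.23, 1.98], [-2.94, 2.94]. Speed limits (rad/s): [2.57, 2.57, 3.14, 3.14, 3.14, 3.14, 3.14].

### API

Orientations are given as a rotation vector (axis times angle).
In Python, from workcell import robot gives the robot as it stands. The module is installed in compiled form; this text tells all that it offers.
- The arm moves only by the tool apply_moves, never from a script. Its argument "deltas" is a list of rows, each a list of 7 numbers: the finger opening in mm, from 0 to 94, then the shift along the tool's x, y, z in mm, then the turn, a rotation vector about the tool's x, y, z in rad. A call has 1 to 10 rows; each row shifts and turns the commanded pose from where the row before left it, along the tool's axes as they then stand; what a row does not reach is not made up. A row lasts 1/12 s, in which the tool goes at most 41.7 mm and 7.16 degrees, less where a joint would pass 70% of its speed; a pose out of reach is approached as far as the arm can. A call is refused whole if a number of a shift passes 41.7 or a number of a turn 0.125, either way. A call with a gripper value outside its range is refused whole. The fingers move at their own pace and stop on an object; "squeeze" is the grip in N (left out, the last holds). Time passes only in rows, so rows that do not move let the fingers close. It gives the time, the measured TCP pose, the force and the opening at its end, in the units of the state.
- robot.state(): the state, without advancing time (a new reading comes with each control period).
- robot.capture(name): name is "scene" or "top" or "wrist"; returns (picture, depth): 480x640x3 uint8, red, green, blue; 480x640 float32, m along the optical axis (not along the pixel's ray), 0 where there is no reading.
- robot.camera_model(name): a dict with "mtx" (3x3 intrinsics, pixels), "k1" (the pictures are not rectified: a ray, as slopes to the right and down, at radius r is drawn at 1 + k1 r^2 times it, then the intrinsics apply), "position" and "rotation" of the camera in the world; the wrist camera has in their place "mount" (4x4, takes a point from camera to tool coordinates, whose origin is the TCP and whose axes are the tool frame's). Camera axes: x right, y up, looking along -z (the intrinsics and any distortion apply to the point x, -y, -z); pixel columns grow to the right and rows downward; lengths in m; the calibration is good to about 2 mm. A picture is of the moment at which its call begins: read the wrist's pose just before it. camera_model takes no time and is no camera call.
- robot.close_job(): hands the job in, once; it reports no verdict.
Trained networks look in the newest picture that a camera, given by its name, has taken for a name from the list of things; names that differ only in an ending like _2 or _b are one class to them, and where a whole thing is asked for, a point or a joint stands for the part that bears it (a point fixed in the world has none). Each returns a list of dicts, best first, with "conf" (0 to 1); they miss things now and then, are a little off and sometimes report something else, mostly with a low value. They report only what shows in the picture. A call takes as long as a camera call.
- robot.outline_of(camera, name): "region" (480x640 bool, what is visible of it) and "at" ([column, row] in pixels, amid what is visible of it).
- robot.mark_of(camera, name): "at" ([column, row] in pixels: a listed point, or the origin of a listed thing).
The state is a dict: "clock": time; "joint_pos": joint angles; "qvel": joint speeds; "effort": joint torques, N m; "ee_pos": TCP position; "ee_rot": TCP orientation; "wrist_force": force on the tool from outside, world axes, zero at the start; "torque": the same for the moment, N m; "width": opening from 0.0 (shut) to 1.0 (fully open).
Only numpy, scipy, OpenCV 4.12 (cv2) and the standard library are available. Lean on these libraries where they do the work, as an engineer would, in place of code of your own. Each camera call takes 0.05 s, during which the arm holds its last target. There are 200 camera calls.

## Working session

There is one attempt and no reset: what is moved stays moved. The work goes in short steps, Python scripts to look and compute and a tool call to move; the robot and the scene stay as the last step left them, time stands still between calls to the robot, and variables do not carry over. Pictures are saved under pics/ and viewed, about 8 in all and at most 12, crops included, and the job is handed in when it is done.

Besides the shell and the picture viewer there is one more tool, called after ">>>" as name([rows], argument=value, ...), one row to a line, values as JSON. apply_moves: Moves the arm, as the interface text tells. Its arguments: {"type":"object","properties":{"deltas":{"type":"array","items":{"type":"array","items":{"type":"number"}}},"squeeze":{"type":"number"}},"required":["deltas"]}

```bash
mkdir -p pics
cat > h.py <<'E'
import numpy as np, cv2
from scipy.spatial.transform import Rotation as R
from workcell import robot
def cam(name,st=None):
    m=robot.camera_model(name); K=np.array(m["mtx"]); k1=m["k1"]
    if "mount" in m:
        st=st or robot.state(); T=np.eye(4);T[:3,:3]=R.from_rotvec(st["ee_rot"]).as_matrix();T[:3,3]=st["ee_pos"]
        T=T@np.array(m["mount"])
    else:
        T=np.eye(4);T[:3,3]=m["position"]; r=np.array(m["rotation"]); T[:3,:3]=r if r.shape==(3,3) else R.from_rotvec(r).as_matrix()
    return K,k1,T
def ray(c,px):
    K,k1,T=c; d=np.array([k1,0,0,0,0.])
    u=cv2.undistortPoints(np.array([[px]],float),K,d).ravel()
    return T[:3,3],T[:3,:3]@np.array([u[0],-u[1],-1.])
def atz(c,px,z):
    o,d=ray(c,px); return o+d*(z-o[2])/d[2]
def atd(c,px,dep):
    o,d=ray(c,px); return o+d*dep
def proj(c,p):
    K,k1,T=c; q=T[:3,:3].T@(np.array(p)-T[:3,3]); x=q[0]/-q[2];y=-q[1]/-q[2]
    s=1+k1*(x*x+y*y); return K[:2,:2]@[x*s,y*s]+K[:2,2]
def save(n,img,s=1):
    cv2.imwrite("pics/"+n,cv2.resize(img[:,:,::-1],None,fx=s,fy=s))
E
python3 - <<'E'
from h import *
np.set_printoptions(precision=4,suppress=True)
s=robot.state();print(s["ee_rot"],R.from_rotvec(s["ee_rot"]).as_matrix(),s["clock"])
Z=dict(press=0,seat=.044,lid=0,push_tab=.079,knob=.095,bar_tip=.115,ring_mark=.095,spice_jar=0,peeler=0,tape_roll=0)
ims=[]
for n in("top","scene"):
    im,d=robot.capture(n);ims.append(im);c=cam(n);print(n,c[2])
    for k,z in Z.items():
        for r in robot.mark_of(n,k)[:1]: print(n,k,round(r["conf"],2),np.round(r["at"]),atz(c,r["at"],z))
save("a.png",np.vstack(ims),.62)
E
```

```text
[ 2.0397  0.3477 -2.0404] [[-0.0006  0.3295 -0.9441]
 [ 0.0017 -0.9441 -0.3295]
 [-1.     -0.0018  0.    ]] 0.0
top [[ 0.0209  0.982  -0.1875  0.2878]
 [-0.9998  0.0219  0.0033  0.0764]
 [ 0.0073  0.1874  0.9823  1.3388]
 [ 0.      0.      0.      1.    ]]
top press 0.83 [258. 261.] [0.4589 0.2348 0.    ]
top seat 0.8 [274. 274.] [0.4201 0.1854 0.044 ]
top lid 0.55 [448. 265.] [ 0.4582 -0.3097  0.    ]
top push_tab 0.65 [217. 228.] [0.5374 0.3411 0.079 ]
top knob 0.76 [234. 242.] [0.4958 0.2889 0.095 ]
top bar_tip 0.75 [218. 256.] [0.4559 0.3283 0.115 ]
top ring_mark 0.48 [230. 239.] [0.5058 0.3004 0.095 ]
top spice_jar 0.83 [356. 277.] [ 0.4205 -0.043   0.    ]
top tape_roll 0.83 [463. 207.] [ 0.632  -0.3584  0.    ]
scene [[-0.7173  0.3953 -0.5738 -0.1984]
 [-0.6967 -0.4171  0.5837  0.7927]
 [-0.0086  0.8184  0.5746  0.8501]
 [ 0.      0.      0.      1.    ]]
scene press 0.7 [261. 294.] [0.5797 0.2151 0.    ]
scene seat 0.77 [308. 300.] [0.4356 0.1781 0.044 ]
scene lid 0.75 [407. 234.] [ 0.4584 -0.2927  0.    ]
scene push_tab 0.83 [232. 300.] [0.5426 0.3319 0.079 ]
scene knob 0.84 [262. 292.] [0.4963 0.2745 0.095 ]
scene bar_tip 0.83 [259. 301.] [0.4602 0.3121 0.115 ]
scene ring_mark 0.55 [247. 294.] [0.518  0.3029 0.095 ]
scene spice_jar 0.72 [366. 277.] [ 0.421  -0.0355  0.    ]
scene peeler 0.74 [170. 350.] [0.5845 0.4976 0.    ]
scene tape_roll 0.79 [377. 205.] [ 0.6427 -0.3696  0.    ]
```

View pics/a.png

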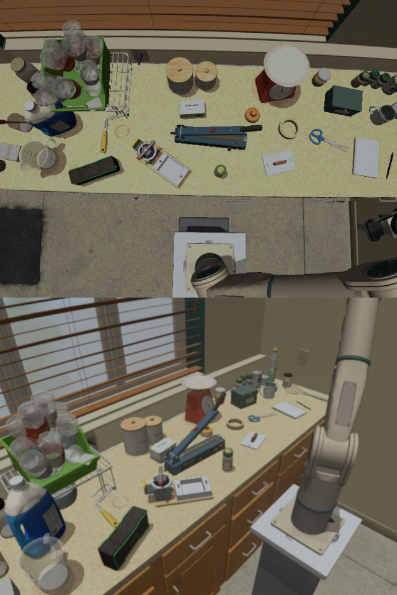

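Run:
```python
from h import *
np.set_printoptions(precision=3,suppress=True)
print(np.array(robot.camera_model("wrist")["mount"]),robot.camera_model("wrist")["mtx"])
im,d=robot.capture("top");c=cam("top")
save("b.png",im[170:330,170:520],2.2)
K,k1,T=c
v,u=np.mgrid[0:480,0:640]
un=cv2.undistortPoints(np.stack([u,v],-1).reshape(-1,1,2).astype(float),K,np.array([k1,0,0,0,0.])).reshape(480,640,2)
P=np.stack([un[...,0],-un[...,1],-np.ones((480,640))],-1)*d[...,None]
P=P@T[:3,:3].T+T[:3,3]; np.save("top.npy",P)
ok=(d>0)
for y0 in np.arange(-.4,.45,.05):
    m=ok&(P[...,1]>y0)&(P[...,1]<y0+.05)&(P[...,0]>.3)&(P[...,0]<.75)
    print(round(y0,2),[(z,round(float(P[m&(P[...,2]>z)][:,0].min()),3),round(float(P[m&(P[...,2]>z)][:,0].max()),3)) for z in(.03,.08,.14,.2,.25) if (m&(P[...,2]>z)).any()])
```

```text
[[-0.001  0.23  -0.973 -0.162]
 [ 1.     0.    -0.001 -0.   ]
 [ 0.    -0.973 -0.23  -0.067]
 [ 0.     0.     0.     1.   ]] [[376.533   0.    319.63 ]
 [  0.    376.533 243.852]
 [  0.      0.      1.   ]]
-0.4 [(0.03, 0.589, 0.675)]
-0.35 [(0.03, 0.458, 0.66)]
-0.3 [(0.03, 0.455, 0.467)]
-0.25 [(0.03, 0.658, 0.716)]
-0.2 [(0.03, 0.53, 0.718), (0.08, 0.549, 0.571), (0.14, 0.549, 0.571), (0.2, 0.549, 0.571), (0.25, 0.549, 0.571)]
-0.15 [(0.03, 0.522, 0.596), (0.08, 0.547, 0.581), (0.14, 0.547, 0.581), (0.2, 0.547, 0.581), (0.25, 0.549, 0.573)]
-0.1 [(0.03, 0.404, 0.584), (0.08, 0.404, 0.584), (0.14, 0.542, 0.584), (0.2, 0.545, 0.583)]
-0.05 [(0.03, 0.395, 0.59), (0.08, 0.396, 0.59), (0.14, 0.552, 0.59)]
-0.0 [(0.03, 0.536, 0.745), (0.08, 0.557, 0.592), (0.14, 0.557, 0.592)]
0.05 [(0.03, 0.54, 0.745), (0.08, 0.561, 0.598), (0.14, 0.563, 0.589)]
0.1 [(0.03, 0.352, 0.74), (0.08, 0.556, 0.612)]
0.15 [(0.03, 0.349, 0.735), (0.08, 0.56, 0.614)]
0.2 [(0.03, 0.383, 0.53), (0.08, 0.474, 0.53)]
0.25 [(0.03, 0.417, 0.54), (0.08, 0.448, 0.54)]
0.3 [(0.03, 0.45, 0.55), (0.08, 0.45, 0.549)]
0.35 [(0.03, 0.513, 0.75), (0.08, 0.516, 0.75), (0.14, 0.673, 0.673)]
0.4 [(0.03, 0.403, 0.75), (0.08, 0.403, 0.75), (0.14, 0.637, 0.75), (0.2, 0.637, 0.75), (0.25, 0.708, 0.75)]
```

View pics/b.png

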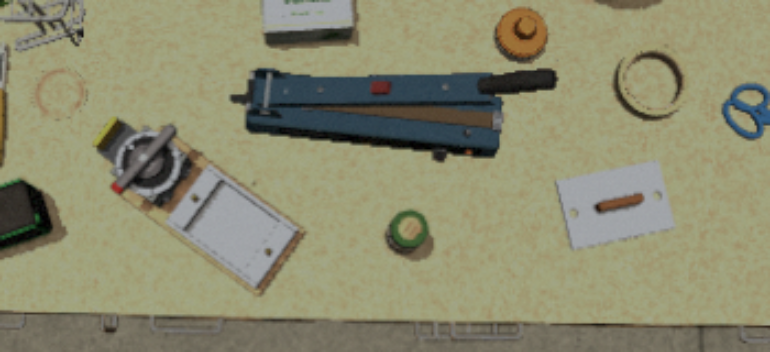

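```bash
cat >> h.py <<'E'
def pose(): 
    s=robot.state(); return np.array(s["ee_pos"]),R.from_rotvec(s["ee_rot"]),s
def down(yaw_deg):
    a=np.radians(yaw_deg); y=np.array([np.cos(a),np.sin(a),0]); x=np.array([0,0,-1.]); return R.from_matrix(np.stack([x,y,np.cross(x,y)],1))
def plan(wps,open_mm,p=None,r=None,vmax=38,wmax=.115):
    """wps: list of (pos,yaw[,maxstep_mm]); prints rows in tool frame"""
    if p is None: p,r,_=pose()
    rows=[]
    for w in wps:
        t,yaw=np.array(w[0],float),w[1]; vm=w[2] if len(w)>2 else vmax; tr=down(yaw)
        n=max(1,int(np.ceil(max(np.linalg.norm(t-p)*1000/vm,(r.inv()*tr).magnitude()/wmax))))
        for i in range(n):
            q=p+(t-p)/(n-i); rv=(r.inv()*tr).as_rotvec()/(n-i)
            d=np.round(r.inv().apply(q-p)*1000,1); rv=np.round(rv,3)
            rows.append([open_mm,*d.tolist(),*rv.tolist()]); p=p+r.apply(d/1000); r=r*R.from_rotvec(rv)
    for i in range(0,len(rows),10): print(str(rows[i:i+10]).replace(" ","").replace("-0.0,","0,").replace(".0,",",").replace("0.0]","0]"))
    return p,r
E
python3 - <<'E'
from h import *
c=cam("top")
a=atz(c,(430.9,266.8),.006);b=atz(c,(468.2,259.1),.006);print(a,b,np.degrees(np.arctan2(*(a-b)[1::-1])),(a+b)/2)
plan([((.45,-.306,.24),11.5)],94)
E
```

```text
[ 0.452479  -0.2577962  0.006    ] [ 0.47667268 -0.36701415  0.006     ] 102.49032395029299 [ 0.46457584 -0.31240517  0.006     ]
[[94,-1.3,-16.4,-24.9,-0.11,0,-0],[94,-1.4,-13.5,-26.6,-0.11,0,-0],[94,-1.3,-10.5,-27.9,-0.111,0,-0],[94,-1.4,-7.4,-28.9,-0.11,0,-0],[94,-1.3,-4.2,-29.5,-0.111,0,-0],[94,-1.4,-0.9,-29.8,-0.11,0,-0],[94,-1.3,2.4,-29.7,-0.111,0,-0],[94,-1.4,5.7,-29.3,-0.11,0,-0],[94,-1.3,8.9,-28.5,-0.111,0,-0],[94,-1.4,12,-27.3,-0.11,0,-0]]
[[94,-1.3,14.9,-25.8,-0.111,0,-0],[94,-1.4,17.6,-24.1,-0.11,0,-0],[94,-1.3,20.2,-21.9,-0.111,0,-0]]
```

>>> apply_moves([
  [94, -1.3, -16.4, -24.9, -0.11, 0, 0],
  [94, -1.4, -13.5, -26.6, -0.11, 0, 0],
  [94, -1.3, -10.5, -27.9, -0.111, 0, 0],
  [94, -1.4, -7.4, -28.9, -0.11, 0, 0],
  [94, -1.3, -4.2, -29.5, -0.111, 0, 0],
  [94, -1.4, -0.9, -29.8, -0.11, 0, 0],
  [94, -1.3, 2.4, -29.7, -0.111, 0, 0],
  [94, -1.4, 5.7, -29.3, -0.11, 0, 0],
  [94, -1.3, 8.9, -28.5, -0.111, 0, 0],
  [94, -1.4, 12, -27.3, -0.11, 0, 0],
])

```text
clock: 1.98
ee_pos: [0.3964, -0.3759, 0.2363]
ee_rot: [1.301, 1.147, -1.301]
wrist_force: [0.2, -0.4, 0.3]
width: 1.0
```

>>> apply_moves([
  [94, -1.3, 14.9, -25.8, -0.111, 0, 0],
  [94, -1.4, 17.6, -24.1, -0.11, 0, 0],
  [94, -1.3, 20.2, -21.9, -0.111, 0, 0],
  [94, 0, 0, 0, 0, 0, 0],
  [94, 0, 0, 0, 0, 0, 0],
  [94, 0, 0, 0, 0, 0, 0],
])

```text
clock: 2.48
ee_pos: [0.4494, -0.3068, 0.24]
ee_rot: [1.06, 1.297, -1.062]
wrist_force: [0.1, -0.4, 0.2]
width: 1.001
```

Run:
```python
from h import *
np.set_printoptions(precision=4,suppress=True)
p,r,s=pose();print(p,r.as_matrix()[:,1],s["joint_pos"],s["clock"])
im,d=robot.capture("wrist");c=cam("wrist",s)
save("c.png",im,1)
for k,z in dict(lid=0).items():
    for q in robot.mark_of("wrist",k)[:2]: print(k,q["conf"],q["at"],atz(c,q["at"],z))
for q in robot.outline_of("wrist","lid")[:1]:
    ct=max(cv2.findContours(q["region"].astype(np.uint8),0,1)[0],key=cv2.contourArea)
    w=np.array([atz(c,x[0].astype(float),.006)[:2] for x in ct],np.float32)
    print(q["conf"],cv2.minAreaRect(w))
```

```text
[ 0.4494 -0.3068  0.24  ] [ 0.9802  0.198  -0.0008] [ 0.8044  0.4765 -0.3792  1.786   0.2163  0.9201  0.5311] 2.4833
lid 0.74 [336.3, 228.0] [ 0.4701 -0.3143  0.    ]
0.92 ((0.46772894263267517, -0.31293773651123047), (0.09274032711982727, 0.13936831057071686), 12.662029266357422)
```

View pics/c.png

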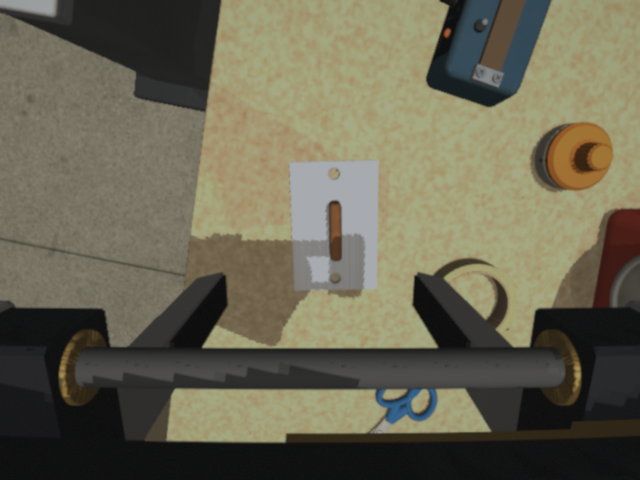

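Run:
```python
from h import *
np.set_printoptions(precision=4,suppress=True)
c=cam("wrist")
a=atz(c,(334,174),.006);b=atz(c,(335,278),.006);print(a,b,(a+b)/2,np.degrees(np.arctan2(*(a-b)[1::-1])),np.linalg.norm(a-b))
for px in((336,202),(335,260)): print(atz(c,px,.035))
plan([((.4685,-.313,.1),12.5),((.4685,-.313,.028),12.5,14)],60)
```

```text
[ 0.4551 -0.2585  0.006 ] [ 0.4794 -0.3691  0.006 ] [ 0.4672 -0.3138  0.006 ] 102.38578522381638 0.11331285201987465
[ 0.4612 -0.2833  0.035 ]
[ 0.4723 -0.3411  0.035 ]
[[60,35,4.5,2.3,-0.005,0,0],[60,34.9,4.5,2.3,-0.005,0,0],[60,35,4.6,2.4,-0.005,0,0],[60,34.9,4.5,2.4,-0.005,0,0.001],[60,12,0,0,0,0,-0],[60,12,0,0,0,0,-0],[60,12,0,0,0,0,-0],[60,12,0,0,0,0,-0],[60,12,0,0,0,0,-0],[60,12,0,-0.1,0,0,-0]]
```

>>> apply_moves([
  [60, 35, 4.4, 2.5, -0.005, 0, 0],
  [60, 34.9, 4.4, 2.5, -0.005, 0, 0],
  [60, 35, 4.4, 2.5, -0.005, 0, 0],
  [60, 34.9, 4.5, 2.5, -0.005, 0, 0],
  [60, 12, 0, 0, 0, 0, 0],
  [60, 12, 0, 0, 0, 0, 0],
  [60, 12, 0, 0, 0, 0, 0],
  [60, 12, 0, 0, 0, 0, 0],
  [60, 12, 0, 0, 0, 0, 0],
  [60, 12, 0, 0, 0, 0, 0],
], squeeze=30)

```text
clock: 3.47
ee_pos: [0.4697, -0.3126, 0.0278]
ee_rot: [1.045, 1.304, -1.045]
wrist_force: [-0.3, -0.4, 0.1]
width: 0.636
```

>>> apply_moves([
  [60, 0, 0, 0, 0, 0, 0],
  [4, 0, 0, 0, 0, 0, 0],
  [4, 0, 0, 0, 0, 0, 0],
  [4, 0, 0, 0, 0, 0, 0],
  [4, 0, 0, 0, 0, 0, 0],
  [4, 0, 0, 0, 0, 0, 0],
  [4, 0, 0, 0, 0, 0, 0],
  [4, 0, 0, 0, 0, 0, 0],
], squeeze=30)

```text
clock: 4.13
ee_pos: [0.4694, -0.3122, 0.0284]
ee_rot: [1.045, 1.305, -1.045]
wrist_force: [-1.4, 0.1, 0.1]
width: 0.18
```

>>> apply_moves([
  [4, 0, 0, 0, 0, 0, 0],
  [4, 0, 0, 0, 0, 0, 0],
  [4, -5, 0, 0, 0, 0, 0],
  [4, -15, 0, 0, 0, 0, 0],
  [4, -25, 0, 0, 0, 0, 0],
  [4, -35, 0, 0, 0, 0, 0],
  [4, -35, 0, 0, 0, 0, 0],
  [4, -35, 0, 0, 0, 0, 0],
  [4, -25, 0, 0, 0, 0, 0],
  [4, 0, 0, 0, 0, 0, 0],
], squeeze=45)

```text
clock: 4.97
ee_pos: [0.4727, -0.3133, 0.2087]
ee_rot: [1.045, 1.295, -1.042]
wrist_force: [-0.0, 0.6, -3.2]
width: 0.126
```

Run:
```python
from h import *
p,r,s=pose();print(p,s["width"],s["wrist_force"])
plan([((.42,-.2,.21),12.5,33),((.42,.04,.22),12.5,35)],4)
```

```text
[ 0.47272346 -0.31334363  0.20867912] 0.1261921696343292 [-0.0073      0.59170214 -3.24317013]
[[4,-0.6,-6.6,-30.5,0.001,0.002,-0.002],[4,-0.5,-6.7,-30.5,0.001,0.002,-0.002],[4,-0.4,-6.7,-30.6,0,0.001,-0.002],[4,-0.5,-6.7,-30.5,0.001,0.002,-0.002],[4,-1.4,7.4,-33.5,0,0,0],[4,-1.4,7.4,-33.5,0,0,0],[4,-1.4,7.4,-33.5,0,0,0],[4,-1.4,7.4,-33.5,0,0,0],[4,-1.4,7.4,-33.4,0,0,0],[4,-1.5,7.4,-33.5,0,0,0]]
[[4,-1.4,7.5,-33.4,0,0,0]]
```

>>> apply_moves([
  [4, -0.5, -6.6, -30.5, 0, 0, 0],
  [4, -0.5, -6.7, -30.5, 0, 0, 0],
  [4, -0.4, -6.7, -30.5, 0, 0, 0],
  [4, -0.5, -6.7, -30.5, 0, 0, 0],
  [4, -1.4, 7.4, -33.5, 0, 0, 0],
  [4, -1.4, 7.4, -33.5, 0, 0, 0],
  [4, -1.4, 7.4, -33.5, 0, 0, 0],
  [4, -1.4, 7.4, -33.5, 0, 0, 0],
  [4, -1.4, 7.4, -33.5, 0, 0, 0],
  [4, -1.5, 7.4, -33.5, 0, 0, 0],
])

```text
clock: 5.8
ee_pos: [0.4149, 0.0085, 0.213]
ee_rot: [1.045, 1.307, -1.045]
wrist_force: [1.3, -0.0, -3.1]
width: 0.125
```

>>> apply_moves([
  [4, -1.4, 7.4, -33.5, 0, 0, 0],
  [4, 0, 0, 0, 0, 0, 0],
  [4, 0, 0, 0, 0, 0, 0],
  [4, 0, 0, 0, 0, 0, 0],
])

```text
clock: 6.13
ee_pos: [0.4151, 0.0407, 0.2144]
ee_rot: [1.043, 1.307, -1.046]
wrist_force: [-0.2, -0.3, -1.9]
width: 0.123
```

Run:
```python
from h import *
np.set_printoptions(precision=4,suppress=True)
p,r,s=pose();print(p,r.as_matrix(),s["joint_pos"],s["clock"],s["width"])
im,d=robot.capture("wrist");c=cam("wrist",s)
save("d.png",im,1.2)
for k,z in dict(press=0,seat=.044,push_tab=.079,knob=.095,bar_tip=.115,ring_mark=.095).items():
    for q in robot.mark_of("wrist",k)[:1]: print(k,round(q["conf"],2),np.round(q["at"]),atz(c,q["at"],z))
```

```text
[0.4151 0.0407 0.2144] [[-0.0015  0.9756  0.2197]
 [-0.0006  0.2197 -0.9756]
 [-1.     -0.0016  0.0003]] [ 0.1803  0.3404 -0.4502  2.1271  0.2225  0.7197 -0.1944] 6.1333 0.1234361682777199
press 0.57 [413.  35.] [0.4608 0.2302 0.    ]
seat 0.63 [366.  72.] [0.4236 0.1797 0.044 ]
```

View pics/d.png

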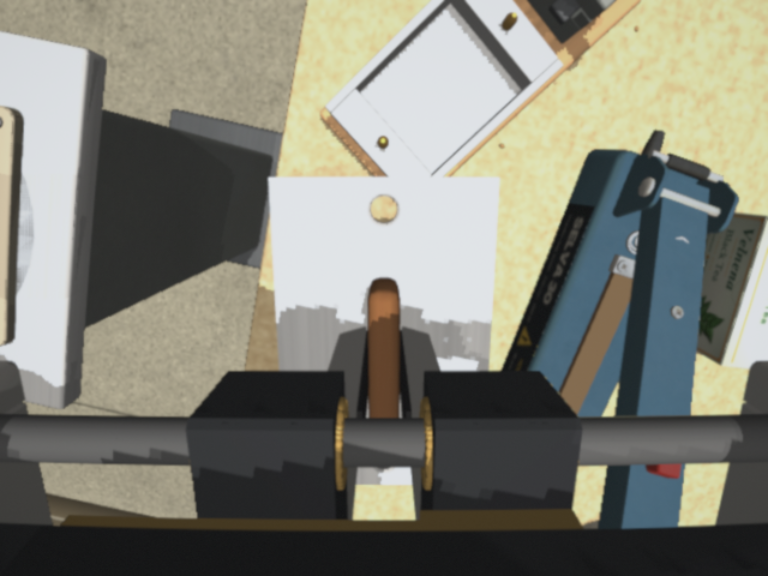

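Run:
```python
from h import *
im=cv2.imread("pics/d.png"); 
im=cv2.resize(im,(640,480))
from workcell import robot
raw,_=robot.capture("wrist"); np.save("d.npy",raw); raw=raw[:,:,::-1]
t=[cv2.resize(raw[max(0,y-16):max(0,y-16)+32,x-16:x+16],None,fx=8,fy=8,interpolation=cv2.INTER_NEAREST) for x,y in((319,118),(424,17),(320,173))]
cv2.imwrite("pics/e.png",np.hstack(t))
```

```text
(no output)
```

View pics/e.png

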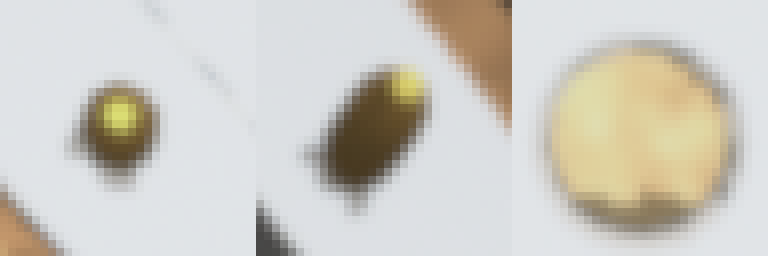

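Run:
```python
from h import *
np.set_printoptions(precision=4,suppress=True)
p,r,s=pose();c=cam("wrist",s)
a=atz(c,(317.6,115.9),.062);b=atz(c,(426.5,11.1),.062);print(a,b,(a+b)/2,np.linalg.norm(a-b))
yd=a-b;yaw=np.degrees(np.arctan2(yd[1],yd[0]));print("press y dir",yaw,"tool yaw",yaw+90,s["clock"])
h=atz(c,(319.6,173.7),p[2]-.0215);print("hole tool frame mm",1000*r.inv().apply(h-p))
```

```text
[0.394  0.1349 0.062 ] [0.4584 0.2288 0.062 ] [0.4262 0.1819 0.062 ] 0.11384348274357933
press y dir -124.45317586308008 tool yaw -34.45317586308008 6.5333
hole tool frame mm [ 21.4962   0.9613 -57.455 ]
```

Run:
```python
from h import *
plan([((.426,.182,.20),-34.4),((.426,.182,.115),-34.4,18)],4)
```

```text
[[4,1.9,5.1,-17,0.103,0,0],[4,1.9,3.3,-17.4,0.102,0,0],[4,1.9,1.5,-17.7,0.103,0,0],[4,1.8,-0.3,-17.7,0.102,0,0],[4,1.9,-2.1,-17.6,0.103,0,0],[4,1.8,-3.9,-17.3,0.102,0,-0],[4,1.9,-5.6,-16.8,0.103,0,-0],[4,1.8,-7.2,-16.1,0.102,0,-0],[4,17,0,0,0,0,-0],[4,17,0,0,0,0,-0]]
[[4,17,0,0,0,0,-0],[4,17,0,0,0,0,-0],[4,17,0,0,0,0,-0]]
```

>>> apply_moves([
  [4, 1.9, 5.1, -17, 0.103, 0, 0],
  [4, 1.9, 3.3, -17.4, 0.102, 0, 0],
  [4, 1.9, 1.5, -17.7, 0.103, 0, 0],
  [4, 1.8, -0.3, -17.7, 0.102, 0, 0],
  [4, 1.9, -2.1, -17.6, 0.103, 0, 0],
  [4, 1.8, -3.9, -17.3, 0.102, 0, 0],
  [4, 1.9, -5.6, -16.8, 0.103, 0, 0],
  [4, 1.8, -7.2, -16.1, 0.102, 0, 0],
  [4, 17, 0, 0, 0, 0, 0],
  [4, 17, 0, 0, 0, 0, 0],
])

```text
clock: 7.37
ee_pos: [0.4267, 0.1844, 0.1663]
ee_rot: [1.637, 0.865, -1.631]
wrist_force: [-0.4, -0.2, -2.6]
width: 0.123
```

>>> apply_moves([
  [4, 17, 0, 0, 0, 0, 0],
  [4, 17, 0, 0, 0, 0, 0],
  [4, 17, 0, 0, 0, 0, 0],
  [4, 0, 0, 0, 0, 0, 0],
  [4, 0, 0, 0, 0, 0, 0],
  [4, 0, 0, 0, 0, 0, 0],
])

```text
clock: 7.87
ee_pos: [0.4263, 0.1828, 0.1157]
ee_rot: [1.636, 0.863, -1.634]
wrist_force: [0.5, 0.2, -2.0]
width: 0.124
```

Run:
```python
from h import *
np.set_printoptions(precision=4,suppress=True)
p,r,s=pose();print(p,r.as_matrix()[:,1],s["clock"],s["width"],s["joint_pos"])
im,d=robot.capture("wrist");c=cam("wrist",s)
x,y=319,173
t=cv2.resize(im[y-20:y+20,x-20:x+20],(480,480),interpolation=cv2.INTER_NEAREST)
save("f.png",np.hstack([cv2.resize(im,(640,480))[:,110:430],t]))
for k,z in dict(push_tab=.079,knob=.095,bar_tip=.115,ring_mark=.095).items():
    for q in robot.mark_of("wrist",k)[:1]: print(k,round(q["conf"],2),np.round(q["at"]),atz(c,q["at"],z))
```

```text
[0.4263 0.1828 0.1157] [ 0.8258 -0.564   0.0005] 7.8667 0.12443162135416028 [-0.3378  0.5472 -0.182   2.123   0.203   0.4862 -1.2727]
push_tab 0.2 [322. 286.] [0.4255 0.1778 0.079 ]
knob 0.84 [321.  30.] [0.4962 0.2826 0.095 ]
bar_tip 0.72 [198.   1.] [0.459  0.3141 0.115 ]
```

View pics/f.png

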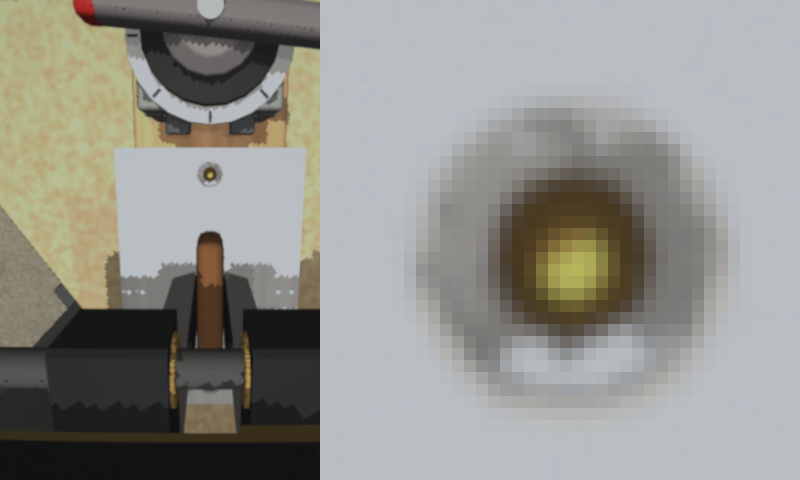

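Run:
```python
from h import *
np.set_printoptions(precision=2,suppress=True)
p,r,s=pose();c=cam("wrist",s)
h=atz(c,(319.5,173.75),p[2]-.0215);q=atz(c,(319.6,174.8),.062)
print("move lid by, tool mm",1000*r.inv().apply(q-h),"pin",q*1000,"hole",h*1000)
print((r.inv()*down(-34.4)).as_rotvec())
q2=q+[.114*np.cos(np.radians(-124.45)),.114*np.sin(np.radians(-124.45)),0];print("pin far",q2,(q+q2)/2)
```

```text
move lid by, tool mm [32.34  0.07  2.15] pin [458.5  228.64  62.  ] hole [459.61 230.43  94.34]
[ 0. -0. -0.]
pin far [0.39 0.13 0.06] [0.43 0.18 0.06]
```

>>> apply_moves([
  [4, 0, 0, 2.1, 0, 0, 0],
  [4, 8, 0, 0, 0, 0, 0],
  [4, 8, 0, 0, 0, 0, 0],
  [4, 6, 0, 0, 0, 0, 0],
  [4, 4, 0, 0, 0, 0, 0],
  [4, 4, 0, 0, 0, 0, 0],
  [4, 3, 0, 0, 0, 0, 0],
  [4, 3, 0, 0, 0, 0, 0],
  [4, 0, 0, 0, 0, 0, 0],
])

```text
clock: 8.87
ee_pos: [0.4243, 0.1808, 0.0785]
ee_rot: [1.634, 0.864, -1.636]
wrist_force: [0.0, -0.3, -2.5]
width: 0.125
```

>>> apply_moves([
  [4, 2, 0, 0, 0, 0, 0],
  [4, 2, 0, 0, 0, 0, 0],
  [4, 2, 0, 0, 0, 0, 0],
  [4, 1, 0, 0, 0, 0, 0],
  [4, 0, 0, 0, 0, 0, 0],
])

```text
clock: 9.28
ee_pos: [0.4246, 0.1808, 0.0723]
ee_rot: [1.635, 0.863, -1.635]
wrist_force: [-0.3, 0.5, -0.0]
width: 0.124
```

>>> apply_moves([
  [4, 1, 0, 0, 0, 0, 0],
  [4, 0, 0, 0, 0, 0, 0],
  [30, 0, 0, 0, 0, 0, 0],
  [30, 0, 0, 0, 0, 0, 0],
  [30, 0, 0, 0, 0, 0, 0],
  [30, 0, 0, 0, 0, 0, 0],
  [30, -10, 0, 0, 0, 0, 0],
  [30, -20, 0, 0, 0, 0, 0],
  [30, -30, 0, 0, 0, 0, 0],
  [30, -30, 0, 0, 0, 0, 0],
])

```text
clock: 10.12
ee_pos: [0.4238, 0.1805, 0.1614]
ee_rot: [1.633, 0.864, -1.638]
wrist_force: [0.5, -0.6, 0.6]
width: 0.319
```

>>> apply_moves([
  [30, -30, 0, -10, 0, 0, 0],
  [30, -30, 0, -20, 0, 0, 0],
  [10, -20, 0, -30, 0, 0, 0],
  [4, 0, 0, -20, 0, 0, 0],
  [4, 0, 0, 0, 0, 0, 0],
  [4, 0, 0, 0, 0, 0, 0],
  [4, 0, 0, 0, 0, 0, 0],
])

```text
clock: 10.7
ee_pos: [0.4687, 0.2458, 0.2402]
ee_rot: [1.633, 0.863, -1.638]
wrist_force: [0.4, -0.0, -0.5]
width: 0.044
```

Run:
```python
from h import *
np.set_printoptions(precision=4,suppress=True)
p,r,s=pose();print(p,r.as_matrix()[:,1],s["clock"],s["width"],s["joint_pos"],s["wrist_force"])
im,d=robot.capture("wrist");c=cam("wrist",s)
save("g.png",im)
for k,z in dict(lid=.044,push_tab=.079,knob=.095,bar_tip=.115,ring_mark=.095).items():
    for q in robot.mark_of("wrist",k)[:1]: print(k,round(q["conf"],2),np.round(q["at"]),atz(c,q["at"],z))
q=robot.outline_of("wrist","lid")
if q:
    v,u=np.nonzero(q[0]["region"]); D=d[v,u]
    P=np.array([atd(c,(a,b),e) for a,b,e in list(zip(u.astype(float),v.astype(float),D))[::7] if e>0])
    P=P[abs(P[:,2]-.05)<.006]; A=np.c_[P[:,:2]-P[:,:2].mean(0),np.ones(len(P))]; print(len(P),np.linalg.lstsq(A,P[:,2],rcond=None)[0])
```

```text
[0.4687 0.2458 0.2402] [ 0.8257 -0.564  -0.0008] 10.7 0.044390325314960684 [-0.3664  0.4435 -0.2441  1.8244  0.134   0.8924 -1.2716] [ 0.3746 -0.0466 -0.5344]
lid 0.85 [323. 303.] [0.4264 0.177  0.044 ]
push_tab 0.81 [321.  95.] [0.5344 0.3395 0.079 ]
knob 0.88 [322. 183.] [0.4957 0.281  0.095 ]
bar_tip 0.86 [257. 174.] [0.4599 0.3157 0.115 ]
ring_mark 0.64 [324. 148.] [0.5129 0.3033 0.095 ]
658 [-0.0005 -0.0051  0.0502]
```

View pics/g.png

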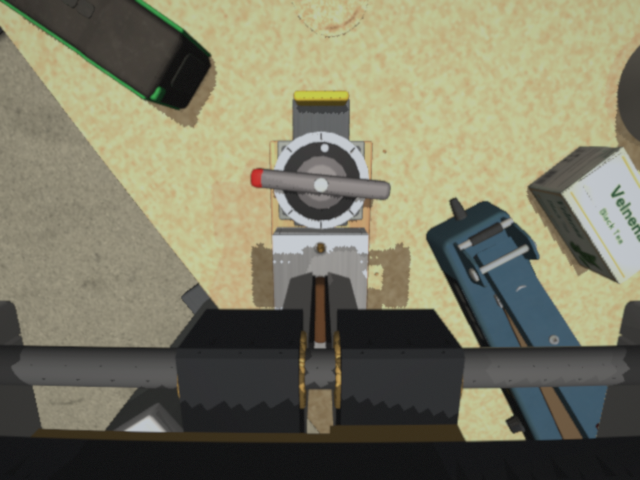

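```bash
cat >> h.py <<'E'
YA=-124.45; yd=np.array([np.cos(np.radians(YA)),np.sin(np.radians(YA))]); xd=np.array([yd[1],-yd[0]])
O=np.array([.4585,.22864])-.003*yd
def W(x,y,z): return np.array([*(O+x*xd+y*yd),z])
def Pf(p): q=np.array(p[:2])-O; return np.array([q@xd,q@yd,p[2]])
E
python3 - <<'E'
from h import *
print(Pf([.5344,.3395,.079]),Pf([.4957,.281,.095]))
p,r=plan([(W(0,-.162,.19),-34.45),(W(0,-.162,.079),-34.45,25)],0)
E
```

```text
[ 1.23372642e-04 -1.31353021e-01  7.90000000e-02] [-0.00105651 -0.06122066  0.095     ]
[[0,10.2,0.2,-28.8,0,0,0],[0,10.2,0.3,-28.8,0,0,0],[0,10.2,0.2,-28.8,0.001,0,0],[0,10.2,0.2,-28.8,0,0,0],[0,10.1,0.3,-28.9,0.001,0,0],[0,22.2,0,0,0,0,0],[0,22.2,0,0,0,0,0],[0,22.2,0,0,0,0,0],[0,22.2,0,0,0,0,0],[0,22.2,0,0,0,0,0]]
```

>>> apply_moves([
  [0, 10.2, 0.2, -28.8, 0, 0, 0],
  [0, 10.2, 0.3, -28.8, 0, 0, 0],
  [0, 10.2, 0.2, -28.8, 0, 0, 0],
  [0, 10.2, 0.2, -28.8, 0, 0, 0],
  [0, 10.1, 0.3, -28.9, 0, 0, 0],
  [0, 22, 0, 0, 0, 0, 0],
  [0, 22, 0, 0, 0, 0, 0],
  [0, 22, 0, 0, 0, 0, 0],
  [0, 22, 0, 0, 0, 0, 0],
  [0, 22, 0, 0, 0, 0, 0],
])

```text
clock: 11.88
ee_pos: [0.5519, 0.365, 0.079]
ee_rot: [1.635, 0.863, -1.635]
wrist_force: [0.5, -0.6, 0.7]
width: 0.006
```

>>> apply_moves([
  [0, 0, 0, 0, 0, 0, 0],
  [0, 0, 0, 7, 0, 0, 0],
  [0, 0, 0, 7, 0, 0, 0],
  [0, 0, 0, 6, 0, 0, 0],
  [0, 0, 0, 5, 0, 0, 0],
  [0, 0, 0, 4, 0, 0, 0],
  [0, 0, 0, 4, 0, 0, 0],
  [0, 0, 0, 4, 0, 0, 0],
  [0, 0, 0, 4, 0, 0, 0],
  [0, 0, 0, 0, 0, 0, 0],
])

```text
clock: 12.72
ee_pos: [0.5287, 0.3307, 0.0806]
ee_rot: [1.635, 0.863, -1.635]
wrist_force: [1.0, 1.7, 0.7]
width: 0.004
```

>>> apply_moves([
  [0, 0, 0, 4, 0, 0, 0],
  [0, 0, 0, 4, 0, 0, 0],
  [0, 0, 0, 2, 0, 0, 0],
  [0, 0, 0, 2, 0, 0, 0],
  [0, 0, 0, 0, 0, 0, 0],
])

```text
clock: 13.13
ee_pos: [0.5234, 0.3234, 0.0803]
ee_rot: [1.64, 0.866, -1.631]
wrist_force: [5.0, 5.8, -2.4]
width: 0.01
```

>>> apply_moves([
  [0, 0, 0, 2, 0, 0, 0],
  [0, 0, 0, 2, 0, 0, 0],
  [0, 0, 0, 0, 0, 0, 0],
])

```text
clock: 13.38
ee_pos: [0.5234, 0.3233, 0.0805]
ee_rot: [1.647, 0.87, -1.625]
wrist_force: [9.4, 11.6, -9.2]
width: 0.007
```

Run:
```python
from h import *
p,r,s=pose();print(Pf(p))
p,r=plan([(p-[*(yd*.02),0],-34.45,10)],0)
p,r=plan([(p+[0,0,.10],-34.45,35),(W(0,-.0625,.235),47,35)],50,p,r)
```

```text
[ 3.67031287e-05 -1.11818701e-01  8.05191992e-02]
[[0,0.1,0,-6.7,0.001,-0.004,-0],[0,0.1,0,-6.6,0.001,-0.004,-0.001],[0,0,0.1,-6.7,0.002,-0.005,-0]]
[[50,-33.3,0,0,0,0,-0],[50,-33.3,0,0,0,0,-0],[50,-33.4,0,0,0,0,-0],[50,-4.2,0,5.3,-0.109,0,0],[50,-4.2,-0.6,5.3,-0.109,0,0],[50,-4.2,-1.1,5.2,-0.109,0,0],[50,-4.2,-1.7,5.1,-0.11,0,0],[50,-4.2,-2.3,4.8,-0.109,0,0],[50,-4.2,-2.8,4.6,-0.11,0,0],[50,-4.2,-3.2,4.2,-0.109,0,0]]
[[50,-4.2,-3.7,3.9,-0.11,0,0],[50,-4.2,-4.1,3.4,-0.109,0,0],[50,-4.2,-4.4,3,-0.11,0,0],[50,-4.2,-4.8,2.4,-0.109,0,0],[50,-4.1,-5,1.9,-0.11,0,0],[50,-4.2,-5.1,1.4,-0.109,0,0]]
```

>>> apply_moves([
  [0, 0, 0, -9, 0, 0, 0],
  [0, 0, 0, -9, 0, 0, 0],
  [0, 0, 0, -9, 0, 0, 0],
  [50, -33, 0, 0, 0, 0, 0],
  [50, -33, 0, 0, 0, 0, 0],
  [50, -34, 0, 0, 0, 0, 0],
  [50, -4.2, 0, 5.3, -0.109, 0, 0],
  [50, -4.2, -0.6, 5.3, -0.109, 0, 0],
  [50, -4.2, -1.1, 5.2, -0.109, 0, 0],
  [50, -4.2, -1.7, 5.1, -0.11, 0, 0],
])

```text
clock: 14.22
ee_pos: [0.5224, 0.322, 0.1969]
ee_rot: [1.321, 1.13, -1.326]
wrist_force: [-0.4, 0.2, -0.8]
width: 0.461
```

>>> apply_moves([
  [50, -4.2, -2.3, 4.8, -0.109, 0, 0],
  [50, -4.2, -2.8, 4.6, -0.11, 0, 0],
  [50, -4.2, -3.2, 4.2, -0.109, 0, 0],
  [50, -4.2, -3.7, 3.9, -0.11, 0, 0],
  [50, -4.2, -4.1, 3.4, -0.109, 0, 0],
  [50, -4.2, -4.4, 3, -0.11, 0, 0],
  [50, -4.2, -4.8, 2.4, -0.109, 0, 0],
  [50, -4.1, -5, 1.9, -0.11, 0, 0],
  [50, -4.2, -5.1, 1.4, -0.109, 0, 0],
  [50, 0, 0, 0, 0, 0, 0],
])

```text
clock: 15.05
ee_pos: [0.4955, 0.2818, 0.2348]
ee_rot: [0.582, 1.492, -0.585]
wrist_force: [-0.0, -0.2, 0.6]
width: 0.534
```

Run:
```python
from h import *
np.set_printoptions(precision=4,suppress=True)
p,r,s=pose();print(p,Pf(p),r.as_matrix()[:,1],s["clock"],s["width"],s["joint_pos"],s["wrist_force"],s["torque"])
im,d=robot.capture("wrist");c=cam("wrist",s)
save("i.png",im[:400],1.2)
for k,z in dict(push_tab=.079,knob=.095,bar_tip=.115,ring_mark=.095,lid=.044).items():
    for q in robot.mark_of("wrist",k)[:1]: x=atz(c,q["at"],z);print(k,round(q["conf"],2),np.round(q["at"]),x,Pf(x))
```

```text
[0.4955 0.2818 0.2348] [-0.0004 -0.0618  0.2348] [ 0.6786  0.7345 -0.0023] 15.05 0.5340610277312111 [-0.1508  0.5683 -0.6519  1.7168  0.4004  0.9956 -0.1245] [-0.0062 -0.1888  0.5944] [ 0.0063 -0.1219 -0.0008]
push_tab 0.78 [367. 228.] [0.5203 0.3147 0.079 ] [-0.0023 -0.1029  0.079 ]
knob 0.78 [321. 237.] [0.4967 0.2826 0.095 ] [-0.0009 -0.0631  0.095 ]
bar_tip 0.6 [318. 177.] [0.4586 0.315  0.115 ] [ 0.0487 -0.0682  0.115 ]
ring_mark 0.89 [355. 234.] [0.5139 0.3048 0.095 ] [-0.0025 -0.0911  0.095 ]
```

View pics/i.png

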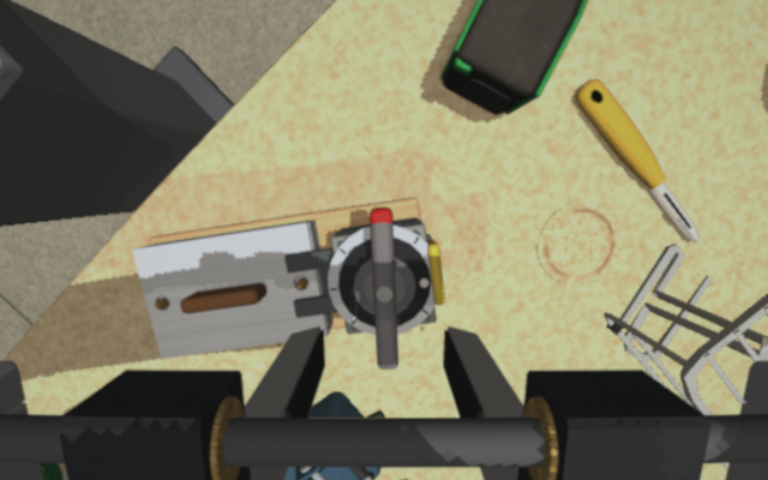

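Run:
```python
from h import *
p,r,s=pose();c=cam("wrist",s)
a=atz(c,(381/1.2,211/1.2),.12);b=atz(c,(388/1.2,366/1.2),.12);m=atz(c,(384.5/1.2,294/1.2),.124)
print(Pf(a),Pf(b),Pf((a+b)/2),Pf(m));yaw=np.degrees(np.arctan2(*(a-b)[1::-1]))-90;print(yaw)
q=atz(c,(424/1.2,283/1.2),.095);e=Pf(q)-[0,-.0625,0];print("mark press ang",np.degrees(np.arctan2(e[1],e[0])),e)
plan([(W(0,-.0625,.17),yaw),(W(0,-.0625,.125),yaw,12)],50)
```

```text
[ 0.05060942 -0.06985446  0.12      ] [-0.04906559 -0.05952162  0.12      ] [ 0.00077191 -0.06468804  0.12      ] [ 0.00021572 -0.06451361  0.124     ]
49.631558066735835
mark press ang -95.90513129255046 [-0.00298102 -0.02882146  0.095     ]
[[50,32.2,-0.3,0.1,-0.022,0,0],[50,32.1,-0.4,0.1,-0.022,0,0.001],[50,11.3,0,0,0,0,-0],[50,11.2,0,0,0,0,-0],[50,11.3,0,0,0,0,-0],[50,11.2,0,0,0,0,-0]]
```

>>> apply_moves([
  [50, 32, -0.3, 0.1, -0.022, 0, 0],
  [50, 32, -0.4, 0.1, -0.022, 0, 0],
  [50, 11.3, 0, 0, 0, 0, 0],
  [50, 11.3, 0, 0, 0, 0, 0],
  [50, 11.3, 0, 0, 0, 0, 0],
  [50, 11, 0, 0, 0, 0, 0],
  [30, 0, 0, 0, 0, 0, 0],
  [20, 0, 0, 0, 0, 0, 0],
  [4, 0, 0, 0, 0, 0, 0],
  [4, 0, 0, 0, 0, 0, 0],
], squeeze=58)

```text
clock: 16.18
ee_pos: [0.4963, 0.283, 0.1267]
ee_rot: [0.552, 1.499, -0.55]
wrist_force: [0.4, -0.2, -0.0]
width: 0.286
```

>>> apply_moves([
  [4, 0, 0, 0, 0, 0, 0],
  [4, 0, 0, 0, 0, 0, 0],
  [4, 0, 0, 0, 0, 0, 0],
  [4, 0, 0, 0, 0, 0, 0],
])

```text
clock: 16.52
ee_pos: [0.4955, 0.282, 0.1263]
ee_rot: [0.55, 1.499, -0.552]
wrist_force: [-1.2, -1.9, 5.2]
width: 0.145
```

```bash
cat >> h.py <<'E'
def tq():
    p,r,s=pose(); y=r.as_matrix()[:,1]; a=np.array([*W(0,-.0625,0)[:2],0]);F=np.array(s["wrist_force"]);T=np.array(s["torque"])
    print("t",round(s["clock"],2),"Pf",np.round(Pf(p)*1000,1),"yaw",round(np.degrees(np.arctan2(y[1],y[0])),1),"w",round(s["width"]*94,1),"F",np.round(F,1),"T",np.round(T,3),"q7",round(s["joint_pos"][6],2))
E
python3 -c "from h import *;tq()"
```

```text
t 16.52 Pf [ -0.3 -61.9 126.3] yaw 49.7 w 13.6 F [-1.2 -1.9  5.2] T [-0.575  0.388 -0.038] q7 -0.19
```

>>> apply_moves([
  [4, 0, 0, 0, 0.06, 0, 0],
  [4, 0, 0, 0, 0.1, 0, 0],
  [4, 0, 0, 0, 0.1, 0, 0],
  [4, 0, 0, 0, 0.1, 0, 0],
  [4, 0, 0, 0, 0.1, 0, 0],
  [4, 0, 0, 0, 0.08, 0, 0],
  [4, 0, 0, 0, 0.06, 0, 0],
  [4, 0, 0, 0, 0, 0, 0],
])

```text
clock: 17.18
ee_pos: [0.495, 0.2816, 0.1263]
ee_rot: [1.01, 1.322, -1.014]
wrist_force: [-3.0, -2.9, 6.0]
width: 0.141
```

```bash
python3 -c "from h import *;tq()"
```

```text
t 17.18 Pf [-1.000e-01 -6.130e+01  1.263e+02] yaw 15.1 w 13.2 F [-3.  -2.9  6. ] T [-0.749  0.626 -0.049] q7 -0.66
```

>>> apply_moves([
  [4, 0, 0, 0, 0.05, 0, 0],
  [4, 0, 0, 0, 0.05, 0, 0],
  [4, 0, 0, 0, 0, 0, 0],
])

```text
clock: 17.43
ee_pos: [0.4949, 0.2816, 0.1263]
ee_rot: [1.085, 1.282, -1.089]
wrist_force: [-4.0, -3.0, 6.8]
width: 0.145
```

```bash
python3 -c "from h import *;tq()"
```

```text
t 17.43 Pf [ -0.  -61.3 126.3] yaw 9.4 w 13.6 F [-4.  -3.   6.8] T [-0.766  0.649 -0.051] q7 -0.74
```

>>> apply_moves([
  [4, 0, 0, 0, 0.05, 0, 0],
  [4, 0, 0, 0, 0.05, 0, 0],
  [4, 0, 0, 0, 0, 0, 0],
])

```text
clock: 17.68
ee_pos: [0.4948, 0.2816, 0.1263]
ee_rot: [1.159, 1.239, -1.163]
wrist_force: [-3.4, -3.2, 7.3]
width: 0.142
```

```bash
python3 -c "from h import *;tq()"
```

```text
t 17.68 Pf [  0.  -61.2 126.3] yaw 3.7 w 13.3 F [-3.4 -3.2  7.3] T [-0.724  0.739 -0.052] q7 -0.82
```

>>> apply_moves([
  [4, 0, 0, 0, 0.05, 0, 0],
  [4, 0, 0, 0, 0.05, 0, 0],
  [4, 0, 0, 0, 0, 0, 0],
])

```text
clock: 17.93
ee_pos: [0.4947, 0.2816, 0.1263]
ee_rot: [1.233, 1.192, -1.237]
wrist_force: [-3.8, -2.8, 8.0]
width: 0.14
```

```bash
python3 -c "from h import *;tq()"
```

```text
t 17.93 Pf [ 1.000e-01 -6.110e+01  1.263e+02] yaw -2.0 w 13.1 F [-3.8 -2.8  8. ] T [-0.746  0.74  -0.037] q7 -0.89
```

>>> apply_moves([
  [4, 0, 0, 0, 0.05, 0, 0],
  [4, 0, 0, 0, 0.05, 0, 0],
  [4, 0, 0, 0, 0, 0, 0],
])

```text
clock: 18.18
ee_pos: [0.4946, 0.2816, 0.1263]
ee_rot: [1.305, 1.142, -1.31]
wrist_force: [-3.9, -2.9, 6.3]
width: 0.144
```

```bash
python3 -c "from h import *;tq()"
```

```text
t 18.18 Pf [  0.2 -61.1 126.3] yaw -7.7 w 13.5 F [-3.9 -2.9  6.3] T [-0.809  0.83   0.15 ] q7 -0.97
```

>>> apply_moves([
  [4, 0, 0, 0, 0.05, 0, 0],
  [4, 0, 0, 0, 0.05, 0, 0],
  [4, 0, 0, 0, 0, 0, 0],
])

```text
clock: 18.43
ee_pos: [0.4945, 0.2815, 0.1263]
ee_rot: [1.377, 1.088, -1.382]
wrist_force: [-4.3, -3.2, 7.4]
width: 0.143
```

```bash
python3 -c "from h import *;tq()"
```

```text
t 18.43 Pf [  0.2 -61.  126.3] yaw -13.4 w 13.4 F [-4.3 -3.2  7.4] T [-0.813  0.885  0.209] q7 -1.04
```

>>> apply_moves([
  [4, 0, 0, 0, 0.05, 0, 0],
  [4, 0, 0, 0, 0.05, 0, 0],
  [4, 0, 0, 0, 0, 0, 0],
])

```text
clock: 18.68
ee_pos: [0.4944, 0.2815, 0.1263]
ee_rot: [1.448, 1.031, -1.453]
wrist_force: [-4.3, -3.1, 7.7]
width: 0.14
```

```bash
python3 -c "from h import *;tq()"
```

```text
t 18.68 Pf [  0.3 -60.9 126.3] yaw -19.1 w 13.1 F [-4.3 -3.1  7.7] T [-0.771  0.877  0.247] q7 -1.12
```

>>> apply_moves([
  [4, 0, 0, 0, 0.05, 0, 0],
  [4, 0, 0, 0, 0.07, 0, 0],
  [4, 0, 0, 0, 0.07, 0, 0],
  [4, 0, 0, 0, 0.07, 0, 0],
  [4, 0, 0, 0, 0.07, 0, 0],
  [4, 0, 0, 0, 0.07, 0, 0],
  [4, 0, 0, 0, 0.05, 0, 0],
  [4, 0, 0, 0, 0, 0, 0],
])

```text
clock: 19.35
ee_pos: [0.494, 0.2818, 0.1263]
ee_rot: [1.755, 0.729, -1.762]
wrist_force: [-5.3, -3.1, 8.8]
width: 0.142
```

```bash
cat >> h.py <<'E'
def ring(im=None):
    p,r,s=pose(); im,d=robot.capture("wrist"); c=cam("wrist",s)
    for k,z in dict(ring_mark=.095,bar_tip=.115,knob=.095).items():
        for q in robot.mark_of("wrist",k)[:2]:
            e=(Pf(atz(c,q["at"],z))-[0,-.0625,0])*1000; print(k,round(q["conf"],2),np.round(q["at"]),np.round(e,1),"ang",round(np.degrees(np.arctan2(e[1],e[0])),1))
    return im,c
E
python3 -c "
from h import *;tq();im,c=ring();save('j.png',im)"
```

```text
t 19.35 Pf [  0.8 -60.9 126.3] yaw -44.9 w 13.3 F [-5.3 -3.1  8.8] T [-0.681  1.102  0.297] q7 -1.45
ring_mark 0.98 [344. 235.] [-17.  -21.4  95. ] ang -128.4
bar_tip 0.57 [319. 192.] [ -8.6 -48.1 115. ] ang -100.2
knob 0.61 [319. 279.] [ 0.4  0.  95. ] ang 6.4
```

View pics/j.png

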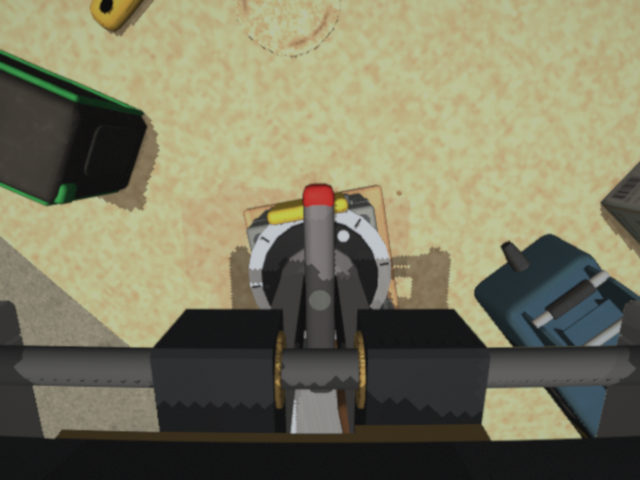

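>>> apply_moves([
  [4, 0, 0, 0, 0.05, 0, 0],
  [4, 0, 0, 0, 0.06, 0, 0],
  [4, 0, 0, 0, 0.05, 0, 0],
  [4, 0, 0, 0, 0.04, 0, 0],
  [4, 0, 0, 0, 0, 0, 0],
  [4, 0, 0, 0, 0, 0, 0],
])

```text
clock: 20.05
ee_pos: [0.4938, 0.282, 0.1263]
ee_rot: [1.883, 0.571, -1.889]
wrist_force: [-4.7, -2.0, 8.5]
width: 0.143
```

```bash
python3 -c "
from h import *;tq();im,c=ring()"
```

```text
t 20.05 Pf [  1.  -60.9 126.3] yaw -56.2 w 13.4 F [-4.7 -2.   8.5] T [-0.627  1.202  0.196] q7 -1.6
ring_mark 0.62 [342. 232.] [-20.5 -19.7  95. ] ang -136.2
bar_tip 0.56 [318. 191.] [-17.5 -45.8 115. ] ang -110.9
knob 0.88 [321. 279.] [-0.4  0.6 95. ] ang 126.5
```

>>> apply_moves([
  [40, 0, 0, 0, 0, 0, 0],
  [40, 0, 0, 0, 0, 0, 0],
  [40, 0, 0, 0, 0, 0, 0],
  [40, 0, 0, 0, 0, 0, 0],
  [40, -10, 0, 0, 0, 0, 0],
  [40, -25, 0, 0, 0, 0, 0],
  [40, -35, 0, 0, 0, 0, 0],
  [40, -35, 0, 0, 0, 0, 0],
  [40, 0, 0, 0, 0, 0, 0],
  [40, 0, 0, 0, 0, 0, 0],
])

```text
clock: 21.08
ee_pos: [0.4971, 0.2834, 0.2335]
ee_rot: [1.893, 0.573, -1.882]
wrist_force: [-0.7, 0.5, -0.3]
width: 0.427
```

```bash
python3 -c "
from h import *;tq();im,c=ring();save('k.png',im[:400],1.2)
x,y=proj(c,W(0,-.0625,.095));print(x,y)
x,y=int(x),int(y);save('k2.png',np.hstack([im[y-50:y+50,x-50:x+50]]),6)"
```

```text
t 21.08 Pf [ -0.9 -64.  233.5] yaw -56.3 w 40.2 F [-0.7  0.5 -0.3] T [-0.044 -0.033  0.018] q7 -1.59
ring_mark 0.83 [334. 212.] [-20.2 -18.2  95. ] ang -137.9
bar_tip 0.82 [310. 181.] [-13.  -49.4 115. ] ang -104.8
knob 0.84 [320. 241.] [-1.  -0.5 95. ] ang -152.9
knob 0.55 [335. 210.] [-21.9 -19.5  95. ] ang -138.3
318.70712769144404 242.00215469937197
```

View pics/k2.png

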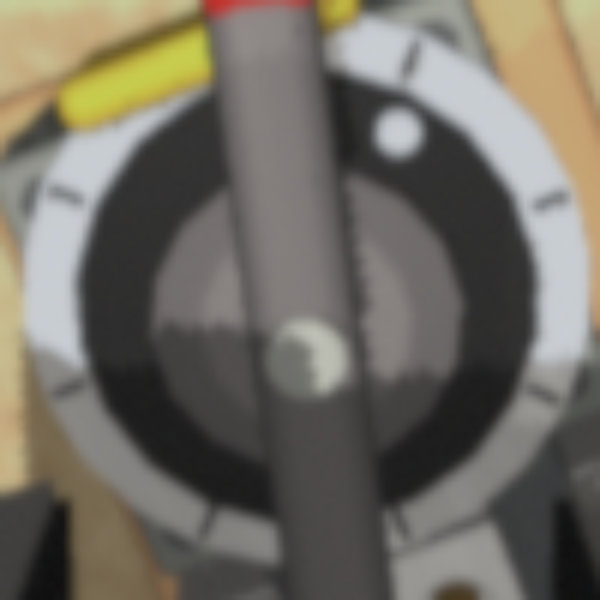

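Run:
```python
from h import *
robot_state=robot.state()
def st(p,yv):
    y=np.array(yv)/np.linalg.norm(yv);x=np.array([0,0,-1.]);x-=y*(x@y);x/=np.linalg.norm(x)
    return dict(ee_pos=p,ee_rot=R.from_matrix(np.stack([x,y,np.cross(x,y)],1)).as_rotvec())
g=cv2.imread("pics/g.png")[:,:,::-1]; i=cv2.imread("pics/i.png"); i=cv2.resize(i,(640,400))[:,:,::-1]; k=cv2.resize(cv2.imread("pics/k.png"),(640,400))[:,:,::-1]
for n,im,s in(("g",g,st([.4687,.2458,.2402],[.8257,-.564,-.0008])),("i",i,st([.4955,.2818,.2348],[.6786,.7345,-.0023])),("k",k,robot_state)):
    c=cam("wrist",s); gray=cv2.cvtColor(np.ascontiguousarray(im),cv2.COLOR_RGB2GRAY).astype(float); sat=im.max(2).astype(float)-im.min(2)
    # rectify a top view at z=.095: 0.25 mm/px, press frame
    N=400; u=(np.arange(N)-200)*.25e-3; X,Y=np.meshgrid(u,u)
    M=np.array([[proj(c,W(x,-.0625+y,.095)) for x in u] for y in u]).astype(np.float32)
    t=cv2.remap(np.ascontiguousarray(im),M[...,0],M[...,1],cv2.INTER_LINEAR)
    v=t.max(2).astype(float); best=None
    for dx in np.arange(-4,4.1,.5):
        for dy in np.arange(-4,4.1,.5):
            r=np.hypot(X*1e3-dx,Y*1e3-dy); sc=v[(r>33)&(r<36)].mean()-v[(r>26)&(r<31)].mean()
            if best is None or sc>best[0]: best=(sc,dx,dy)
    _,dx,dy=best; r=np.hypot(X*1e3-dx,Y*1e3-dy); m=(r>25)&(r<31.5)&((t.max(2).astype(int)-t.min(2))<45)
    w=((v>150)&(r>24.5)&(r<31)).astype(np.uint8); nl,lab,stt,cen=cv2.connectedComponentsWithStats(w)
    for j in range(1,nl):
        if stt[j,4]>60: e=(cen[j]-200)*.25-[dx,dy]; print(n,best,"area",stt[j,4],"r",round(np.hypot(*e),1),"ang",round(np.degrees(np.arctan2(e[1],e[0])),1))
```

```text
g (np.float64(115.24971320331098), np.float64(0.5), np.float64(-0.5)) area 413 r 27.1 ang -96.5
k (np.float64(99.56449083246446), np.float64(1.0), np.float64(2.5)) area 314 r 26.4 ang -139.5
```

Run:
```python
from h import *
for n in("top","scene"):
    robot.capture(n);c=cam(n)
    for k,z in dict(spice_jar=0,peeler=0,tape_roll=0,lid=.044,push_tab=.079).items():
        for r in robot.mark_of(n,k)[:1]: print(n,k,round(r["conf"],2),np.round(r["at"]),np.round(atz(c,r["at"],z),4))
im,c=ring()
q=robot.mark_of("wrist","push_tab")
if q: print(Pf(atz(c,q[0]["at"],.079)))
```

```text
top spice_jar 0.79 [356. 277.] [ 0.4205 -0.043   0.    ]
top peeler 0.71 [167. 218.] [0.5808 0.5064 0.    ]
top tape_roll 0.73 [464. 211.] [ 0.6208 -0.3615  0.    ]
top lid 0.63 [274. 271.] [0.4272 0.1851 0.044 ]
scene spice_jar 0.6 [366. 277.] [ 0.4183 -0.0357 -0.    ]
scene peeler 0.82 [166. 345.] [0.6035 0.4971 0.    ]
scene tape_roll 0.92 [377. 206.] [ 0.6378 -0.364   0.    ]
scene lid 0.66 [310. 307.] [0.4143 0.1927 0.044 ]
ring_mark 0.95 [336. 211.] [-21.8 -16.9  95. ] ang -142.2
bar_tip 0.66 [311. 182.] [-12.9 -46.7 115. ] ang -105.5
bar_tip 0.52 [302. 193.] [ -3.5 -41.4 115. ] ang -94.8
knob 0.56 [319. 241.] [ 0.4  1.  95. ] ang 70.2
[-0.00507667  0.04424703  0.079     ]
```

View pics/k.png

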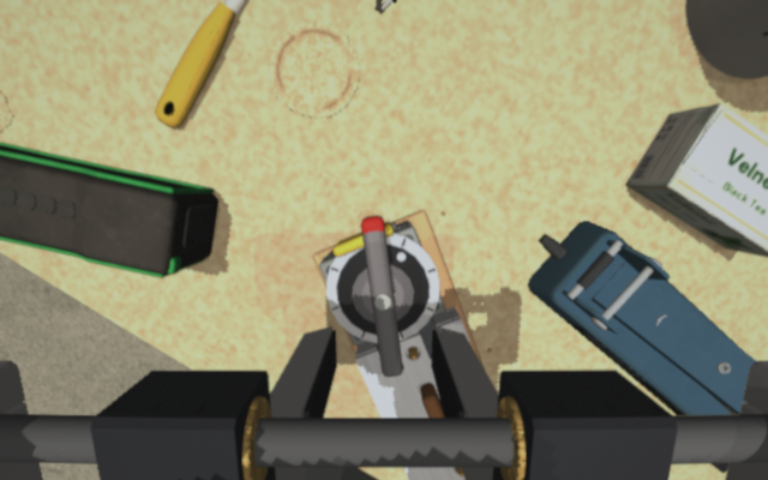

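```bash
python3 -c "
from h import *;tq();print(robot.close_job())"
```

```text
t 22.13 Pf [-2.000e-01 -6.250e+01  2.308e+02] yaw -56.3 w 39.9 F [ 0.  -0.2 -0. ] T [-0.05  -0.044  0.003] q7 -1.59
the job is handed in; nothing more can be done
None
```

The mould press is closed and the job was handed in at 22 s; no verdict was reported.

- **Lid:** I set it over both pins. The depth fit puts its top at 50.2 mm, tilted about 0.3°, and a pin shows through its hole.
- **Tongue:** I pushed it until the tab stopped moving, with the push force rising to about 15 N. The tab had moved about 28.5 mm by camera, and the fork shows on both sides of the pin. I took the firm stop as home, since the starting position was only known to be between 0 and 8 mm.
- **Knob:** It bit after about 60° of turning, where the wrist torque rose by about 0.3 N m. I turned it on, then released it.
- **Extra turn:** The white dot moved between about 42° and 46°, depending on the measurement, against the 45° asked. Most readings were 42–43°, one was about 46°, and I did not top it up.
- **Bystanders:** The spice jar and tape roll read within about 1 cm of where they started, and the peeler within about 2 cm in the scene camera. The detections are only good to about that, so I take them as unmoved. I did not carry anything near them except above the jar.

At hand-in the gripper was open at z = 0.23 m, with no force on it and touching nothing. One late wrist-camera reading of the yellow tab was clearly wrong (it placed the tab on the lid), so I ignored it.

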